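# Return the herb jar to the spice carousel and hold it at the front

## Task

Put the green-labelled herb jar that stands on the worktop back upright into the empty cup of the spice carousel, then turn the carousel by its bar handle until that jar is at the front, nearest the worktop's front edge, with the front of its label towards the front too. Finish while still gripping the bar handle, holding the carousel still so that the cook can unscrew the jar's lid with one hand; keep the other jars in their cups and leave everything else where it is.

Things in the scene. Friction and masses are not known exactly. Their poses are not given: they have to be found in the camera images.
- herb_jar: Round glass spice jar with a red screw cap and a green paper label, standing on the worktop; 106 mm tall, body 42 mm in diameter up to 85 mm, cap 45 mm in diameter from 85 to 106 mm, 110 g nominal. Origin at the centre of its underside, z up its axis; the front of its label (white above, green below, with a leaf picture; the back of the jar is bare glass) looks along its own -x. (A like jar on the wall rack is not meant.)
- label (a point): Middle of the front of the herb jar's label: 21 mm from the jar's axis towards its own -x, 45 mm above its underside.
- carousel: Fixed round foot of the spice carousel. Origin on the worktop under the axis of rotation; axes parallel to the world's (never turned), so the front is its -x side. On it turns an oak deck, 238 mm in diameter, top 30 mm above the worktop, with five brass cups 72 degrees apart, centres 85 mm from the axis; four hold red-labelled spice jars (tops 136 mm above the worktop).
- deck (a joint): How far the carousel's deck has been turned about the vertical axis since the start, rad, growing anticlockwise seen from above (0 at the start; stops only at -6.3 and 6.3). At the start the empty cup lies 0.8 to 1.7 rad to the right (-y) of the front, so it comes to the front by a clockwise turn. The bearing runs freely (about 0.015 N m of friction) and may coast.
- empty_cup (a point): Centre of the floor of the one empty brass cup, 30 mm above the worktop; the herb jar's underside rests here. The cup is 48 mm in inside diameter and 14 mm deep, walls 2.5 mm. The point turns with the deck, and its own -x points outward from the carousel's axis.
- grip (a point): Grip point on the bar handle: on the carousel's axis, 127 mm above the worktop, 15 mm below the bar's top. The dark wooden bar, on a thin brass post, is 56 mm long, 16 mm thick, 34 mm tall (108 to 142 mm above the worktop). Site x runs along the bar, y across its thickness; the bar is fixed to the deck; its length runs 0.70 rad clockwise of the line through the axis and the empty cup.
- handle: The carousel's bar handle (see point grip), fixed to the deck. Origin on the axis, 119 mm above the worktop. Behind and above hangs a wall cabinet: underside 0.47 m above the worktop, front 0.63 m ahead of the robot, door pulls reaching 0.59 m ahead from 0.53 m up.
- red_jar_a: Red-capped, red-labelled spice jar in a cup of the carousel (45 mm across, 106 mm tall); origin under its centre. Bystander that rides along; stays in its cup.
- red_jar_b: Like red_jar_a, in another cup.
- red_jar_c: Like red_jar_a, in another cup.
- red_jar_d: Like red_jar_a, in another cup.
- lemon: Lemon, 71 x 53 x 51 mm, lying on the worktop to the right. Bystander.
- bench_scraper: Dough scraper with a wooden handle, 102 x 135 x 20 mm, lying flat to the right. Bystander. A tall cabinet stands along the right end of the worktop: its side at y = -0.44, its front at x = 0.42.
- pastry_brush: Pastry brush, 212 x 35 x 13 mm, lying at the right. Bystander.
- honey: Honey jar with a black lid, 63 mm across, 94 mm tall, at the left. Bystander.
- dish: Small fluted clear glass dish, 70 mm across, 28 mm tall, at the left. Bystander.

How it is judged:
By the outcome, as a careful person would: the job done as asked, in the order asked, and still so for the second after the job is handed in, while the arm keeps its last pose, push and grip.
It also fails if it takes over 42 s, if anything falls off the work surface, if the arm or the gripper's body presses on something with over 40 N, if the wrist force passes 120 N, or if a joint passes its speed limit or range.

## Robot

A 6-joint arm with a two-finger parallel gripper is mounted at the origin on a cart in front of the work surface, level with it; the furniture and walls round the work are solid. World frame = base frame: x ahead of the robot, y to its left, z up, the work surface at z = 0. Lengths are in m, angles in rad, forces in N, time in s.
With the tool pointing down it reaches from about 0.35 to 0.975 m from the base axis. Payload 4.9 kg.
Tool frame: the origin (TCP) lies on the mounting face of the last link; the fingertips stand 173 mm ahead of it and the grasp point (between the pads) lies ctrl.pinch_z ahead of it (ctrl.pinch_z is the distance from the TCP to the grasp point, in m); z points along the fingers, y is the line along which they close (so a half turn about z gives the same grasp; the last joint's range is limited). The gripper opens to 85 mm and grips with 20 to 120 N. Pads are 22 mm wide; open, the fingers measure 114 mm over their backs; the gripper's body (76 mm by 85 mm) begins 54 mm behind the grasp point. The pads swing forward as they close: fully open they stand 13 mm farther back than shut.
Start: joints at [-1.385, 0.053, 1.613, -0, 1.476, -0.119], TCP at [0.188, -0.596, 0.405] pointing down, gripper open.
Joint ranges: [-3.01, 3.01], [-1.01, 2.22], [0.06, 2.58], [-1.02, 4.17], [0.09, 2.62], [-3.14, 3.14]. Speed limits (rad/s): [2.57, 2.57, 3.14, 3.14, 3.14, 3.14].

## Interface

Orientations are given as a rotation vector (axis times angle).
In Python, from station import telemetry, eyes, ctrl gives the robot as it stands.
- The arm moves only by the tool apply_moves, never from a script. Its argument "plan" is a list of rows, each a list of 5 numbers: the finger opening in m, from 0 to 0.0854, then the shift along the tool's x, y, z in m, then the turn about the tool's z in rad. In form: [[jaw, x, y, z, roll], ...]. A call has 1 to 12 rows; each row is the pose to reach, as a shift and turn from the pose commanded when the call began, along the tool's axes at that moment; what a row does not reach only later rows make up. A row lasts 1/12 s, in which the tool goes at most 41.7 mm and 7.16 degrees, less where a joint would pass 70% of its speed; a pose out of reach is approached as far as the arm can. A call with a gripper value outside its range is refused whole. The fingers move at their own pace and stop on an object; "newtons" is the grip in N (left out, the last holds). Time passes only in rows, so rows that repeat a pose let the fingers close. It gives the time, the measured TCP pose, the force, the opening and the grip force at its end, in the units of the state.
- telemetry.get_obs(): the state, without advancing time (a new reading comes with each control period).
- eyes.get_image(name): name is "scene" or "top" or "wrist"; returns a dict with "img" (420x560x3 uint8, blue, green, red), "range_z" (420x560 float32, m along the optical axis (not along the pixel's ray), 0 where there is no reading), "K" (3x3 intrinsics, pixels), "pose" (4x4, takes a point from camera to world coordinates); the wrist camera has in their place "hand_eye" (4x4, takes a point from camera to tool coordinates, whose origin is the TCP and whose axes are the flange's). Camera axes: x right, y down, z forward; pixel columns grow to the right and rows downward; lengths in m; the calibration is good to about 2 mm. A picture is of the moment at which its call begins: read the wrist's pose just before it.
- ctrl.finish_job(): hands the job in; it is judged then, once.
Trained networks look in a picture, given as the dict that the camera call returned (one of the last four; its "shot" number tells which), for a name from the list of things; names that differ only in an ending like _2 or _b are one class to them, and where a whole thing is asked for, a point or a joint stands for the part that bears it (a point fixed in the world has none). Each returns a list of dicts, best first, with "confidence" (0 to 1); they miss things now and then, are a little off and sometimes report something else, mostly with a low value. They report only what shows in the picture. A call takes as long as a camera call.
- eyes.search_frame(thing, picture): "box" ([left, top, right, bottom] in pixels, round what is visible of it).
- eyes.outline_of(thing, picture): "region" (420x560 bool, what is visible of it) and "box" ([left, top, right, bottom] in pixels, round what is visible of it).
- eyes.tip_of(thing, picture): "point" ([column, row] in pixels: a listed point, or the origin of a listed thing).
The state is a dict: "t": time; "q": joint angles; "dq": joint speeds; "effort": joint torques, N m; "tool_pos": TCP position; "tool_rot": TCP orientation; "contact_force": force on the tool from outside, world axes, zero at the start; "wrist_torque": the same for the moment, N m; "opening": finger opening in m; "grip_force": force on a finger pad.
Only numpy, scipy, OpenCV 4.12 (cv2) and the standard library are available. Lean on these libraries where they do the work, as an engineer would, in place of code of your own. Each camera call takes 0.05 s, during which the arm holds its last target. There are 200 camera calls.

## Working session

There is one attempt and no reset: what is moved stays moved. The work goes in short steps, Python scripts to look and compute and a tool call to move; the robot and the scene stay as the last step left them, time stands still between calls to the robot, and variables do not carry over. Pictures are saved under pics/ and viewed, at most 10 in all, crops included, and the job is handed in when it is done.

Besides the shell and the picture viewer there is one more tool, called as name([rows], argument=value, ...), one row to a line, values as JSON. apply_moves: Moves the arm, as the interface text tells. Its arguments: {"type":"object","properties":{"plan":{"type":"array","items":{"type":"array","items":{"type":"number"}}},"newtons":{"type":"number"}},"required":["plan"]}

```bash
ls; mkdir -p pics; cat > h.py <<'E'
import numpy as np, cv2
from scipy.spatial.transform import Rotation as R
from station import telemetry, eyes, ctrl
def T():
    o=telemetry.get_obs(); M=np.eye(4); M[:3,:3]=R.from_rotvec(o['tool_rot']).as_matrix(); M[:3,3]=o['tool_pos']; return M
def shot(n):
    M=T(); p=eyes.get_image(n); p['W']=M@p['hand_eye'] if n=='wrist' else p['pose']; return p
def cloud(p,m=None):
    z=p['range_z']; v,u=np.nonzero((z>0)&(m if m is not None else True)); d=z[v,u]; K=p['K']
    c=np.stack([(u-K[0,2])/K[0,0]*d,(v-K[1,2])/K[1,1]*d,d,np.ones_like(d)])
    return (p['W']@c)[:3].T
def ray(p,uv,h):
    K=p['K']; r=p['W'][:3,:3]@np.array([(uv[0]-K[0,2])/K[0,0],(uv[1]-K[1,2])/K[1,1],1]); o=p['W'][:3,3]
    return o+r*(h-o[2])/r[2]
E
python3 - <<'E'
from h import *
o=telemetry.get_obs(); print(o, ctrl.pinch_z); print(T().round(3))
for n in ['scene','top']:
    p=shot(n); cv2.imwrite(f'pics/{n}.png',p['img']); print(n,p['W'].round(3).tolist())
    for t,h in [('herb_jar',0),('label',.045),('empty_cup',.03),('grip',.127),('red_jar_a',.03),('carousel',0),('lemon',.02),('bench_scraper',0.01),('honey',0),('dish',0)]:
        for r in eyes.tip_of(t,p)[:5]: print(n,t,round(r['confidence'],2),np.round(r['point']),ray(p,r['point'],h).round(3))
    for r in eyes.outline_of('herb_jar',p)[:3]:
        c=cloud(p,r['region']); print('outline',r['confidence'],r['box'],np.percentile(c,[2,50,98],axis=0).round(3).tolist())
E
```

```text
pics
{'t': 0.0, 'q': array([-1.38501626e+00,  5.33446321e-02,  1.61429372e+00, -1.19140762e-05,
        1.47600492e+00, -1.19010384e-01]), 'dq': array([-4.66762162e-04,  6.33910986e-04, -7.24599862e-05,  2.49589029e-03,
       -1.56607617e-04,  1.43819837e-03]), 'effort': array([-1.22295569e-03, -3.93682945e+01, -3.70176494e+01, -1.40619413e-04,
        7.20718337e-03,  1.50443464e-05]), 'tool_pos': array([ 0.18750084, -0.59592735,  0.40347041]), 'tool_rot': array([-3.10315694e+00, -4.76603421e-01,  1.26052213e-04]), 'contact_force': array([-0.33000958, -0.73209117,  0.65901355]), 'wrist_torque': array([-0.00694345,  0.02970187,  0.00796554]), 'grip_force': 0.0, 'opening': 0.08546146462848303} 0.1547
[[ 0.954  0.3   -0.     0.188]
 [ 0.3   -0.954  0.002 -0.596]
 [ 0.    -0.002 -1.     0.403]
 [ 0.     0.     0.     1.   ]]
scene [[-0.541, -0.496, 0.68, -0.173], [-0.841, 0.296, -0.453, 0.5], [0.023, -0.816, -0.577, 0.731], [0.0, 0.0, 0.0, 1.0]]
scene herb_jar 0.68 [157. 298.] [0.547 0.374 0.   ]
scene herb_jar 0.63 [360. 223.] [ 0.523 -0.236  0.   ]
scene label 0.68 [369. 219.] [ 0.48
[... 1235 characters left out ...]
.602 0.088 0.03 ]
top red_jar_a 0.75 [299. 206.] [ 0.584 -0.014  0.03 ]
top red_jar_a 0.73 [242. 234.] [0.504 0.137 0.03 ]
top red_jar_a 0.57 [268. 260.] [0.439 0.067 0.03 ]
top lemon 0.55 [417. 164.] [ 0.711 -0.338  0.02 ]
top bench_scraper 0.68 [401. 198.] [ 0.616 -0.294  0.01 ]
top honey 0.64 [401. 195.] [ 0.626 -0.297  0.   ]
top honey 0.63 [161. 216.] [0.553 0.366 0.   ]
top dish 0.24 [270. 220.] [0.548 0.067 0.   ]
top dish 0.16 [377. 238.] [ 0.505 -0.228  0.   ]
outline 0.97 [370.1, 230.1, 395.7, 251.6] [[0.475, -0.252, 0.001], [0.495, -0.225, 0.104], [0.517, -0.211, 0.109]]
outline 0.57 [254.8, 248.1, 275.2, 267.1] [[0.421, 0.048, 0.029], [0.441, 0.069, 0.135], [0.463, 0.098, 0.139]]
```

View pics/scene.png

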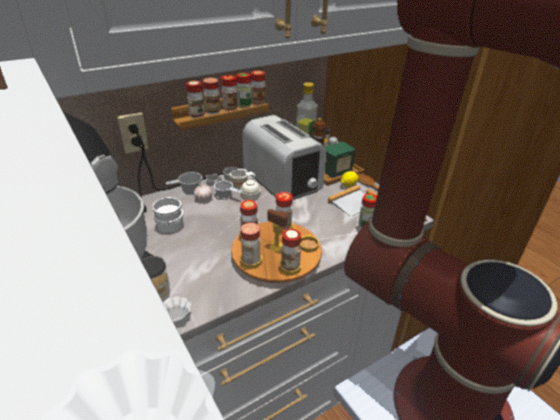

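View pics/top.png

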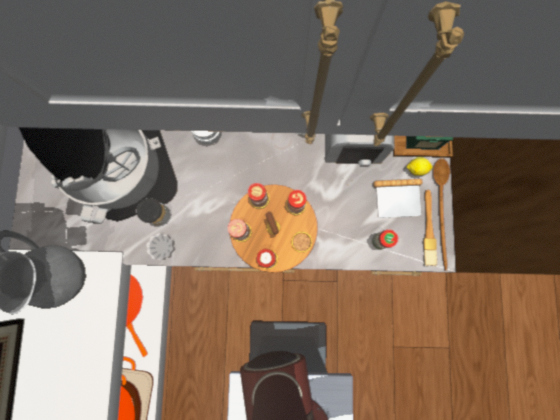

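The top view shows the herb jar at about (388,239), the deck centred near (273,227) and the empty cup at (302,241). The scene view agrees, and the networks' positions match both. Next I'll move above the jar, going around the corner of the tall cabinet.

apply_moves([
  [0.085,0.133,-0.216,0,0.1],
  [0.085,0.133,-0.216,0,0.2],
  [0.085,0.133,-0.216,0,0.305],
  [0.085,0.133,-0.216,0,0.305],
  [0.085,0.133,-0.216,0,0.305],
  [0.085,0.133,-0.216,0,0.305],
  [0.085,0.405,-0.258,0,0.305],
  [0.085,0.405,-0.258,0,0.305],
  [0.085,0.405,-0.258,0,0.305],
  [0.085,0.405,-0.258,0,0.305],
  [0.085,0.405,-0.258,0,0.305],
  [0.085,0.405,-0.258,0,0.305],
])

```text
t: 2.2
tool_pos: [0.4735, -0.2394, 0.4051]
tool_rot: [3.141, 0.0, 0.001]
contact_force: [-0.3, -1.1, -0.2]
opening: 0.0852
grip_force: 0.0
```

```bash
python3 - <<'E'
from h import *
p=shot('wrist'); cv2.imwrite('pics/w1.png',p['img']); print(p['hand_eye'].round(3).tolist(), T().round(3)[:3,3])
for t,h in [('herb_jar',0),('label',.045)]:
    for r in eyes.tip_of(t,p)[:2]: print(t,round(r['confidence'],2),np.round(r['point']),ray(p,r['point'],h).round(4))
r=eyes.outline_of('herb_jar',p)
if r:
    c=cloud(p,r[0]['region']); print(r[0]['confidence'],r[0]['box'],np.percentile(c,[2,50,98],axis=0).round(3).tolist())
    t=c[c[:,2]>.101]; t=t[t[:,2]<.112]; print((t.min(0)+t.max(0))/2, np.median(t,0), np.ptp(t,axis=0))
E
```

```text
[[-0.0, -0.963, -0.269, 0.067], [1.0, 0.0, -0.001, 0.0], [0.001, -0.269, 0.963, 0.032], [0.0, 0.0, 0.0, 1.0]] [ 0.478 -0.237  0.405]
herb_jar 0.83 [274. 160.] [ 0.499  -0.2302  0.    ]
0.97 [248.6, 139.5, 302.3, 202.8] [[0.479, -0.253, 0.015], [0.501, -0.234, 0.105], [0.52, -0.213, 0.107]]
[ 0.49865986 -0.23303289  0.10434427] [ 0.49967163 -0.233161    0.10506802] [0.04331393 0.04243921 0.00655477]
```

View pics/w1.png

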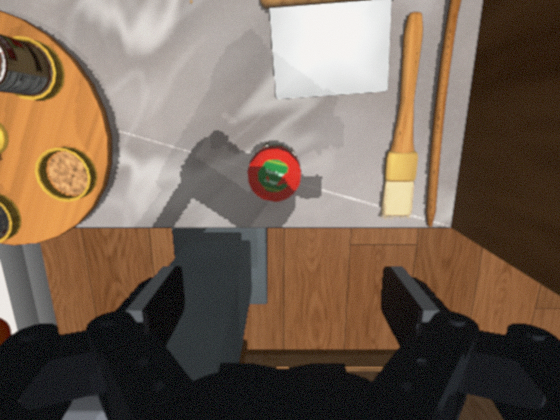

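Seen from above, the jar's cap is at about (274,174), the brush and scraper are clear of it, and the empty cup is at (66,173). The wrist camera sits on the tool's +x side, so I'll turn the tool to put the camera on the label side of the jar.

apply_moves([
  [0.085,-0.04,-0.027,0.03,-0.12],
  [0.085,-0.04,-0.027,0.03,-0.24],
  [0.085,-0.04,-0.027,0.03,-0.36],
  [0.085,-0.04,-0.027,0.03,-0.48],
  [0.085,-0.04,-0.027,0.03,-0.6],
  [0.085,-0.04,-0.027,0.03,-0.72],
  [0.085,-0.04,-0.027,0.03,-0.84],
  [0.085,-0.04,-0.027,0.03,-0.96],
  [0.085,-0.04,-0.027,0.03,-1.08],
  [0.085,-0.04,-0.027,0.03,-1.2],
  [0.085,-0.04,-0.027,0.03,-1.32],
  [0.085,-0.04,-0.027,0.03,-1.44],
])

```text
t: 3.4
tool_pos: [0.4306, -0.2149, 0.3748]
tool_rot: [2.358, 2.075, -0.0]
contact_force: [0.2, 0.2, -0.0]
opening: 0.085
grip_force: 0.0
```

apply_moves([
  [0.085,0,0,0,-0.12],
  [0.085,0,0,0,-0.24],
  [0.085,0,0,0,-0.36],
  [0.085,0,0,0,-0.48],
  [0.085,0,0,0,-0.6],
  [0.085,0,0,0,-0.72],
  [0.085,0,0,0,-0.84],
  [0.085,0,0,0,-0.96],
  [0.085,0,0,0,-1.08],
  [0.085,0,0,0,-1.2],
  [0.085,0,0,0,-1.33],
  [0.085,0,0,0,-1.33],
])

```text
t: 4.4
tool_pos: [0.4307, -0.2148, 0.3748]
tool_rot: [0.581, 3.087, -0.001]
contact_force: [-0.0, -0.1, 0.6]
opening: 0.0849
grip_force: 0.0
```

```bash
python3 - <<'E'
from h import *
p=shot('wrist'); cv2.imwrite('pics/w2.png',p['img']); print(T().round(4).tolist(),telemetry.get_obs()['q'].round(2))
for t,h in [('herb_jar',0),('label',.045)]:
    for r in eyes.tip_of(t,p)[:2]: print(t,round(r['confidence'],2),np.round(r['point']),ray(p,r['point'],h).round(4))
r=eyes.outline_of('herb_jar',p)
if r:
    m=r[0]['region'];c=cloud(p,m); print(r[0]['confidence'],r[0]['box'],np.percentile(c,[2,50,98],axis=0).round(3).tolist())
    t=c[c[:,2]>.102]; t=t[t[:,2]<.112]; print((t.min(0)+t.max(0))/2, np.median(t,0), np.ptp(t,axis=0))
E
```

```text
[[-0.9302, 0.3671, 0.0002, 0.4309], [0.3671, 0.9302, -0.0005, -0.2147], [-0.0003, -0.0004, -1.0, 0.3748], [0.0, 0.0, 0.0, 1.0]] [-0.62 -0.28  1.97 -0.    1.45 -1.81]
herb_jar 0.64 [286. 251.] [ 0.4966 -0.2366  0.    ]
herb_jar 0.6 [291. 252.] [ 0.5001 -0.2318  0.    ]
label 0.6 [283. 250.] [ 0.4782 -0.2327  0.045 ]
label 0.28 [532. 262.] [ 0.5768 -0.0128  0.045 ]
0.87 [263.6, 233.3, 321.1, 323.1] [[0.476, -0.252, 0.005], [0.486, -0.229, 0.103], [0.516, -0.21, 0.106]]
[ 0.49764445 -0.23227782  0.10467385] [ 0.49663793 -0.23200193  0.10487383] [0.04326847 0.04283234 0.00511523]
```

View pics/w2.png

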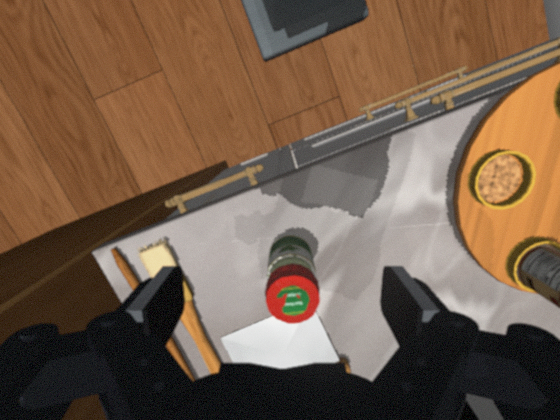

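The jar's label side shows at about (268–315, 235–270). I'll unwrap the body around its axis to get the label's bearing.

```bash
cat >> h.py <<'E'
def unwrap(p,ax,z0,name,a0,a1,r=.021):
    a=np.linspace(a0,a1,600); h=np.linspace(.085,.0,340)
    A,H=np.meshgrid(a,h); P=np.stack([ax[0]+r*np.cos(A),ax[1]+r*np.sin(A),z0+H],-1)
    W=p['W']; c=(P-W[:3,3])@W[:3,:3]; K=p['K']
    u=c[...,0]/c[...,2]*K[0,0]+K[0,2]; v=c[...,1]/c[...,2]*K[1,1]+K[1,2]
    cv2.imwrite(name,cv2.remap(p['img'],u.astype('f4'),v.astype('f4'),cv2.INTER_LINEAR))
E
python3 - <<'E'
from h import *
p=shot('wrist'); unwrap(p,(.4978,-.2323),0,'pics/u.png',np.pi-.4-1.5,np.pi-.4+1.5)
u=cv2.imread('pics/u.png'); c=cv2.resize(p['img'][215:335,240:345],None,fx=5,fy=5,interpolation=cv2.INTER_CUBIC)[:600]
c=cv2.resize(c,(300,340)); cv2.imwrite('pics/uc.png',np.hstack([u[:, ::2],c]))
E
```

```text
(no output)
```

View pics/uc.png

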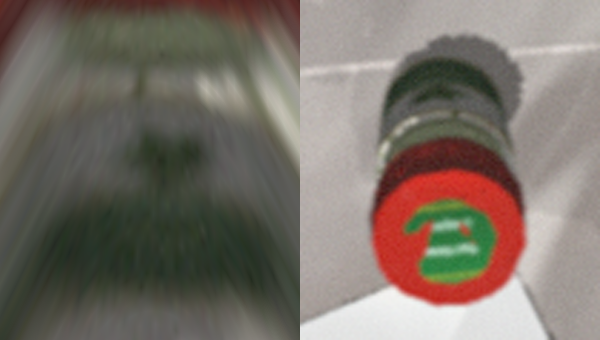

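apply_moves([
  [0.085,-0.035,0.004,0.0,-0.1],
  [0.085,-0.0687,0.0082,0.0,-0.1],
  [0.085,-0.0687,0.0082,0.02,-0.1],
  [0.085,-0.0687,0.0082,0.06,-0.1],
  [0.085,-0.0687,0.0082,0.1,-0.1],
  [0.085,-0.0687,0.0082,0.128,-0.1],
  [0.085,-0.0687,0.0082,0.128,-0.1],
  [0.035,-0.0687,0.0082,0.128,-0.1],
  [0.035,-0.0687,0.0082,0.128,-0.1],
  [0.035,-0.0687,0.0082,0.128,-0.1],
  [0.035,-0.0687,0.0082,0.128,-0.1],
  [0.035,-0.0687,0.0082,0.128,-0.1],
], newtons=30)

```text
t: 5.65
tool_pos: [0.5, -0.2321, 0.2501]
tool_rot: [0.425, 3.107, -0.004]
contact_force: [0.1, -0.2, 7.5]
opening: 0.0435
grip_force: 30.6
```

apply_moves([
  [0.035,0,0,0,0],
  [0.035,0,0,0,0],
  [0.035,0,0,0,0],
  [0.035,0,0,-0.03,0],
  [0.035,0,0,-0.07,0],
  [0.035,0,0,-0.11,0],
  [0.035,0,0,-0.15,0],
  [0.035,0,0,-0.15,0],
])

```text
t: 6.32
tool_pos: [0.5003, -0.2321, 0.4086]
tool_rot: [0.423, 3.096, -0.012]
contact_force: [1.5, 0.3, 0.3]
opening: 0.0437
grip_force: 31.3
```

```bash
python3 - <<'E'
from h import *
from scipy.optimize import least_squares
K=shot('wrist')
HE=K['hand_eye']; Kk=K['K']
def mk(pos,psi):
    c,s=np.cos(psi),np.sin(psi); M=np.eye(4); M[:3,:3]=[[c,s,0],[s,-c,0],[0,0,-1]]; M[:3,3]=pos; return {'K':Kk,'W':M@HE}
print('w1 rim',ray(mk([.478,-.237,.405],0),(66,173),.044),'w2 rim',ray(mk([.4309,-.2147,.3748],2.766),(502,179),.044))
p=shot('top'); pts=[]
for r in eyes.outline_of('red_jar_a',p)[:6]:
    c=cloud(p,r['region']); t=c[(c[:,2]>.13)&(c[:,2]<.142)]
    if len(t)>20: q=(t.min(0)+t.max(0))/2; pts.append(q[:2]); print(round(r['confidence'],2),q.round(4),np.ptp(t,axis=0).round(3))
for r in eyes.tip_of('empty_cup',p)[:2]: print('cup',r['confidence'],ray(p,r['point'],.03).round(4))
pts=np.array([q for q in pts if np.hypot(*(q-[.522,.054]))<.12])
# cups: phase + k*72
def res(v):
    d=pts-v[:2]; a=np.arctan2(d[:,1],d[:,0]); k=np.round((a-v[2])/(2*np.pi/5)); b=v[2]+k*2*np.pi/5
    return np.ravel(d-.085*np.stack([np.cos(b),np.sin(b)],1))
s=least_squares(res,[.522,.054,-1.89]); print(s.x,s.fun.reshape(-1,2).round(4), 'cup',s.x[:2]+.085*np.array([np.cos(s.x[2]),np.sin(s.x[2])]))
E
```

```text
w1 rim [ 0.49691546 -0.02241008  0.044     ] w2 rim [ 0.48719375 -0.02294545  0.044     ]
0.93 [ 0.5857 -0.0049  0.1352] [0.043 0.042 0.01 ]
0.6 [0.5119 0.1396 0.1353] [0.041 0.041 0.01 ]
0.6 [0.4422 0.0672 0.1353] [0.04  0.043 0.01 ]
0.55 [0.6009 0.095  0.1353] [0.042 0.042 0.01 ]
cup 0.63 [ 0.4887 -0.0225  0.03  ]
[ 0.52567237  0.05519723 -2.03334975] [[-0.0006 -0.0005]
 [ 0.0002  0.0006]
 [ 0.0006 -0.0006]
 [-0.0002  0.0006]] cup [ 0.48774243 -0.02087063]
```

```bash
python3 - <<'E'
from h import *
M=T(); print(M.round(4).tolist()); p=shot('wrist'); cv2.imwrite('pics/w3.png',p['img'])
d=np.array([.4877,-.0209,M[2,3]])-M[:3,3]; print('shift',(M[:3,:3].T@d).round(4), 'psi',np.arctan2(M[1,0],M[0,0]))
r=eyes.outline_of('herb_jar',p)
if r:
    c=cloud(p,r[0]['region']); l=(c-M[:3,3])@M[:3,:3]; print(r[0]['confidence'],r[0]['box'],np.percentile(l,[2,50,98],axis=0).round(4).tolist())
for q in eyes.tip_of('label',p)[:2]: print(q)
E
```

```text
[[-0.9633, 0.2685, -0.0015, 0.4984], [0.2685, 0.9633, 0.001, -0.231], [0.0017, 0.0005, -1.0, 0.3956], [0.0, 0.0, 0.0, 1.0]]
shift [0.0667 0.1995 0.0002] psi 2.869772489963364
{'point': [274.5, 209.7], 'confidence': 0.94}
```

View pics/w3.png

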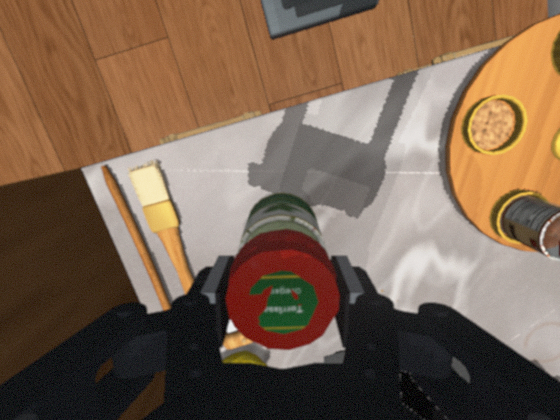

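The jar is held at its cap, which is centred at about (283,291), and the label side is visible near (280,215). I'll unwrap the label again in the hand.

```bash
python3 - <<'E'
from h import *
M=T(); p=shot('wrist'); q=dict(p); q['W']=p['hand_eye']
print(p['K'].round(1).tolist())
c=ray(q,(283,291),.143); print('cap centre tool',c.round(4), 'left/right',ray(q,(228,291),.143).round(4),ray(q,(338,291),.143).round(4))
print('label tool',ray(q,(274.5,209.7),.203).round(4))
ax=M[:3,:3]@c+M[:3,3]; print('axis world',ax.round(4))
unwrap(p,ax[:2],ax[2]-.106,'pics/u3.png',2.87-1.5,2.87+1.5)
u=cv2.imread('pics/u3.png'); crop=cv2.resize(p['img'][180:290,225:345],(480,440),interpolation=cv2.INTER_CUBIC)
cv2.imwrite('pics/u3c.png',np.hstack([cv2.resize(u[:,::2],(300,440)),crop]))
E
```

```text
[[332.6, 0.0, 282.1], [0.0, 332.6, 213.7], [0.0, 0.0, 1.0]]
cap centre tool [0.0079 0.     0.143 ] left/right [ 0.008  -0.0203  0.143 ] [0.0079 0.0204 0.143 ]
label tool [ 0.0231 -0.0043  0.203 ]
axis world [ 0.4902 -0.2285  0.2513]
```

View pics/u3c.png

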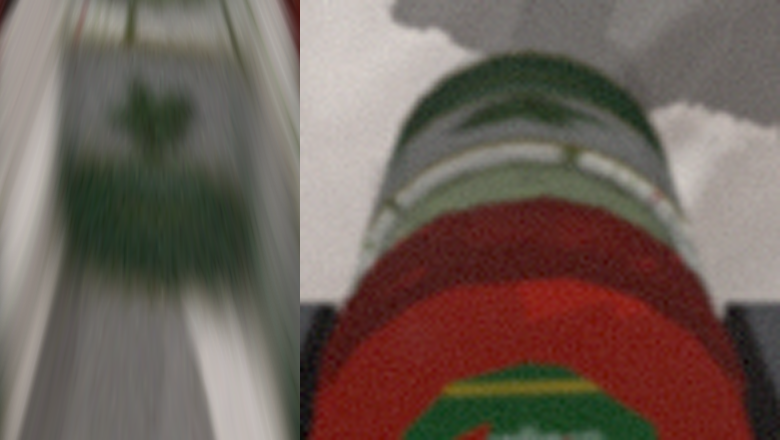

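```bash
python3 - <<'E'
from h import *
from scipy.optimize import least_squares
p=shot('wrist'); q=dict(p); q['W']=p['hand_eye']
b=p['img'].astype(int); red=(b[...,2]>90)&(b[...,2]>2.5*b[...,1])&(b[...,2]>2.5*b[...,0])
m=np.zeros(red.shape,bool); m[225:360,215:350]=1
red=cv2.morphologyEx((red&m).astype('u1'),cv2.MORPH_OPEN,np.ones((3,3)))>0
h=cv2.convexHull(np.argwhere(red)[:,::-1].astype('f4')); fill=cv2.fillConvexPoly(np.zeros(red.shape,'u1'),h.astype(int),1)>0
c=cloud(q,fill); print(len(c),np.percentile(c,[2,25,50,75,98],axis=0).round(4).tolist())
zt=np.percentile(c[:,2],50); t=c[abs(c[:,2]-zt)<.004]; print('top',zt,t.min(0).round(4),t.max(0).round(4),((t.min(0)+t.max(0))/2).round(4))
n=np.linalg.lstsq(np.c_[t[:,:2],np.ones(len(t))],t[:,2],rcond=None)[0]; print('tilt',n.round(3))
z=np.clip(c[:,2]*0,0,0)
E
```

```text
9321 [[-0.0163, -0.0195, 0.1438], [-0.0043, -0.0085, 0.1447], [0.0048, 0.0001, 0.1452], [0.0136, 0.0082, 0.1456], [0.0234, 0.0189, 0.1514]]
top 0.14516549804646753 [-0.0198 -0.0221  0.1428] [0.0242 0.0215 0.1492] [ 0.0022 -0.0003  0.146 ]
tilt [0.008 0.006 0.145]
```

apply_moves([
  [0.035,0.011,0.0335,0,-0.11],
  [0.035,0.022,0.067,0,-0.22],
  [0.035,0.033,0.1,0,-0.33],
  [0.035,0.044,0.134,0,-0.44],
  [0.035,0.055,0.167,0,-0.55],
  [0.035,0.066,0.201,0,-0.66],
  [0.035,0.066,0.201,0,-0.77],
  [0.035,0.066,0.201,0,-0.88],
  [0.035,0.066,0.201,0,-0.99],
  [0.035,0.066,0.201,0,-1.1],
  [0.035,0.066,0.201,0,-1.21],
  [0.035,0.066,0.201,0,-1.3],
])

```text
t: 7.77
tool_pos: [0.4891, -0.0198, 0.3958]
tool_rot: [1.552, -2.73, -0.002]
contact_force: [-0.5, -0.3, -1.5]
opening: 0.0437
grip_force: 31.5
```

apply_moves([
  [0.035,0,0,0.02,0],
  [0.035,0,0,0.04,0],
  [0.035,0,0,0.05,0],
  [0.035,0,0,0.05,0],
])

```text
t: 8.1
tool_pos: [0.4881, -0.0197, 0.3429]
tool_rot: [1.542, -2.731, -0.007]
contact_force: [-0.5, -0.1, -2.0]
opening: 0.0438
grip_force: 31.5
```

```bash
python3 - <<'E'
from h import *
M=T(); print(M.round(4).tolist(),'psi',np.arctan2(M[1,0],M[0,0])%6.283,telemetry.get_obs()['q'].round(2),telemetry.get_obs()['contact_force'])
p=shot('wrist'); cv2.imwrite('pics/w4.png',p['img'])
for q in eyes.tip_of('empty_cup',p)[:2]: print(q,ray(p,q['point'],.03))
v=p['img'].copy()
for h,rr in [(.044,.0265)]:
    a=np.linspace(0,6.28,200); P=np.stack([.4877+rr*np.cos(a),-.0215+rr*np.sin(a),h+0*a],-1); W=p['W']; c=(P-W[:3,3])@W[:3,:3]; K=p['K']
    for x,y in (c[:,:2]/c[:,2:]*K[0,0]+[K[0,2],K[1,2]]).astype(int):
        if 0<=x<560 and 0<=y<420: v[y,x]=(255,0,255)
cv2.imwrite('pics/w4o.png',cv2.resize(v[100:310,140:420],(800,600),interpolation=cv2.INTER_CUBIC))
E
```

```text
[[-0.5164, -0.8563, -0.0069, 0.4881], [-0.8564, 0.5164, 0.0013, -0.0197], [0.0024, 0.0066, -1.0, 0.3429], [0.0, 0.0, 0.0, 1.0]] psi 4.1696034716359405 [-0.19 -0.23  1.99 -0.    1.4  -2.79] [-0.47943413 -0.09904344 -1.98887738]
{'point': [276.8, 206.9], 'confidence': 0.78} [ 0.49146141 -0.01823236  0.03      ]
```

View pics/w4o.png

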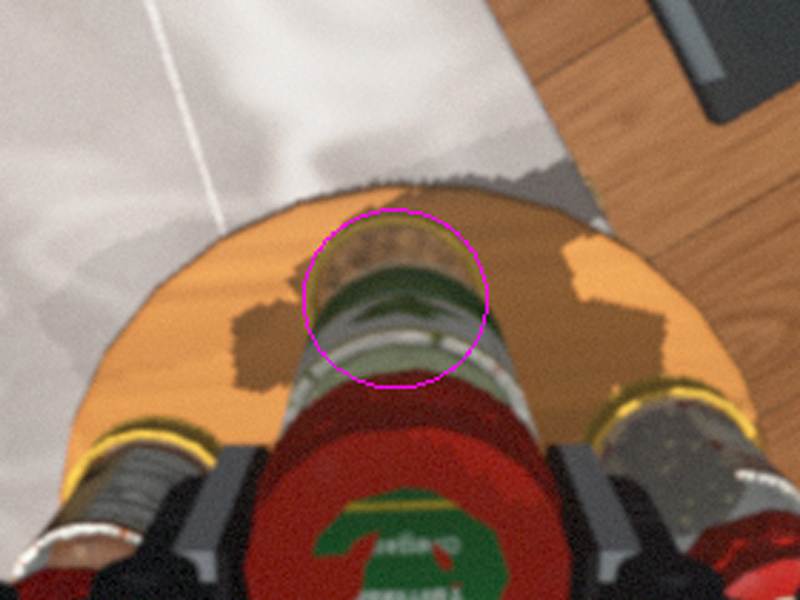

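The magenta circle is the predicted cup rim. It matches sideways, and the real rim sits about 2 mm further inward (down in the image). I'll correct for that and lower the jar.

apply_moves([
  [0.035,-0.0015,0,0,-0.05],
  [0.035,-0.0015,0,0.02,-0.05],
  [0.035,-0.0015,0,0.035,-0.05],
  [0.035,-0.0015,0,0.045,-0.05],
  [0.035,-0.0015,0,0.052,-0.05],
  [0.035,-0.0015,0,0.056,-0.05],
  [0.035,-0.0015,0,0.058,-0.05],
  [0.035,-0.0015,0,0.058,-0.05],
])

```text
t: 8.87
tool_pos: [0.4902, -0.0187, 0.289]
tool_rot: [-1.613, 2.696, -0.0]
contact_force: [0.3, -0.4, -0.8]
opening: 0.0435
grip_force: 31.6
```

apply_moves([
  [0.035,0,0,0.002,0],
  [0.035,0,0,0.004,0],
  [0.035,0,0,0.006,0],
  [0.035,0,0,0.008,0],
  [0.035,0,0,0.008,0],
  [0.035,0,0,0.008,0],
])

```text
t: 9.37
tool_pos: [0.4899, -0.0187, 0.2806]
tool_rot: [1.613, -2.696, -0.0]
contact_force: [0.2, -0.1, -1.4]
opening: 0.0435
grip_force: 31.6
```

apply_moves([
  [0.035,0,0,0.001,0],
  [0.035,0,0,0.002,0],
  [0.035,0,0,0.003,0],
  [0.035,0,0,0.003,0],
])

```text
t: 9.7
tool_pos: [0.4911, -0.019, 0.2802]
tool_rot: [-1.612, 2.694, -0.005]
contact_force: [-0.4, -1.1, 7.6]
opening: 0.0433
grip_force: 32.2
```

apply_moves([
  [0.043,0,0,-0.002,0],
  [0.048,0,0,-0.002,0],
  [0.055,0,0,-0.002,0],
  [0.062,0,0,-0.002,0],
  [0.062,0,0,-0.002,0],
  [0.062,0,0,-0.002,0],
  [0.062,0,0,-0.02,0],
  [0.062,0,0,-0.05,0],
  [0.062,0,0,-0.09,0],
  [0.062,0,0,-0.13,0],
  [0.062,0,0,-0.13,0],
])

```text
t: 10.62
tool_pos: [0.4915, -0.0189, 0.4175]
tool_rot: [-1.607, 2.686, -0.016]
contact_force: [0.8, -0.4, 1.9]
opening: 0.0622
grip_force: 0.0
```

```bash
python3 - <<'E'
from h import *
from scipy.optimize import least_squares
M=T(); print(M.round(4).tolist(),'psi',np.arctan2(M[1,0],M[0,0])%6.283,telemetry.get_obs()['t'])
p=shot('wrist'); cv2.imwrite('pics/w5.png',p['img'])
c=cloud(p); t=c[(c[:,2]>.126)&(c[:,2]<.15)&(np.hypot(c[:,0]-.4877,c[:,1]+.021)<.035)]
print('herb top',t.min(0).round(4),t.max(0).round(4),((t.min(0)+t.max(0))/2).round(4))
n=np.linalg.lstsq(np.c_[t[:,:2],np.ones(len(t))],t[:,2],rcond=None)[0]; print('tilt',n.round(3))
for q in eyes.tip_of('label',p)[:2]: print('label',q,ray(p,q['point'],.075).round(4))
for q in eyes.tip_of('grip',p)[:2]: print('grip',q,ray(p,q['point'],.127).round(4))
r=eyes.outline_of('handle',p)
if r:
    c=cloud(p,r[0]['region']); t=c[c[:,2]>.136]; print(r[0]['confidence'],len(t)); print(cv2.minAreaRect((t[:,:2]*1000).astype('f4')))
p=shot('top'); pts=[]
for n in ['red_jar_a','herb_jar']:
  for r in eyes.outline_of(n,p)[:6]:
    c=cloud(p,r['region']); t=c[(c[:,2]>.13)&(c[:,2]<.142)]
    if len(t)>20: q=(t.min(0)+t.max(0))/2; pts.append(q[:2]); print(n,round(r['confidence'],2),q.round(4),np.ptp(t,axis=0).round(3))
E
```

```text
[[-0.4728, -0.8811, 0.0152, 0.4915], [-0.8812, 0.4728, -0.0029, -0.0189], [-0.0046, -0.0148, -0.9999, 0.4175], [0.0, 0.0, 0.0, 1.0]] psi 4.219765317692151 10.6167
herb top [ 0.4672 -0.0431  0.1261] [0.5108 0.0006 0.1372] [ 0.489  -0.0213  0.1316]
tilt [0.014 0.032 0.128]
label {'point': [283.9, 170.4], 'confidence': 0.81} [ 0.4835 -0.0398  0.075 ]
label {'point': [333.2, 303.1], 'confidence': 0.17} [0.5036 0.1073 0.075 ]
grip {'point': [289.8, 300.3], 'confidence': 0.92} [0.5284 0.056  0.127 ]
0.9 1011
((525.967041015625, 55.19819259643555), (54.83101272583008, 15.432230949401855), 25.3244571685791)
red_jar_a 0.89 [0.6005 0.0975 0.1354] [0.043 0.042 0.01 ]
red_jar_a 0.85 [0.5083 0.1377 0.1354] [0.039 0.041 0.01 ]
red_jar_a 0.54 [0.4444 0.0779 0.1359] [0.035 0.016 0.008]
herb_jar 0.6 [0.4456 0.0779 0.1359] [0.033 0.016 0.008]
```

View pics/w5.png

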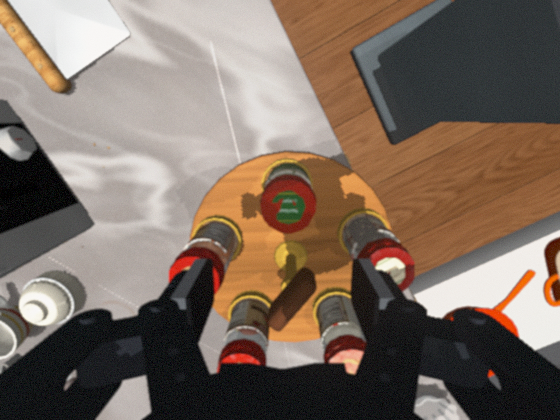

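The jar stands in the cup with its label facing outward, at about (289,200), and the bar is at (293,298). Next I'll go to the bar.

apply_moves([
  [0.05,-0.03,0.002,0,0.11],
  [0.05,-0.06,0.004,0,0.22],
  [0.05,-0.0816,0.0046,0,0.33],
  [0.05,-0.0816,0.0046,0.02,0.44],
  [0.05,-0.0816,0.0046,0.04,0.55],
  [0.05,-0.0816,0.0046,0.06,0.65],
  [0.05,-0.0816,0.0046,0.06,0.65],
  [0.05,-0.0816,0.0046,0.06,0.65],
  [0.05,-0.0816,0.0046,0.06,0.65],
])

```text
t: 11.72
tool_pos: [0.5247, 0.0553, 0.3481]
tool_rot: [-0.67, 3.069, -0.0]
contact_force: [-0.0, -0.1, -0.2]
opening: 0.0502
grip_force: 0.0
```

```bash
python3 - <<'E'
from h import *
M=T(); print(M.round(4).tolist(),'psi',np.arctan2(M[1,0],M[0,0])%6.283,telemetry.get_obs()['q'].round(2))
p=shot('wrist')
c=cloud(p); t=c[(c[:,2]>.136)&(c[:,2]<.148)&(np.hypot(c[:,0]-.526,c[:,1]-.055)<.034)]
print(len(t),cv2.minAreaRect((t[:,:2]*1000).astype('f4')))
print('shift',M[:3,:3].T@(np.array([.526,.0552,.2817])-M[:3,3]))
E
```

```text
[[-0.9089, -0.417, 0.0001, 0.5247], [-0.417, 0.9089, 0.0, 0.0553], [-0.0001, -0.0, -1.0, 0.3481], [0.0, 0.0, 0.0, 1.0]] psi 3.5715770046675885 [-0.04 -0.14  1.9   0.    1.39 -2.04]
2268 ((525.9132690429688, 55.73501968383789), (53.8327751159668, 15.491381645202637), 25.24268913269043)
shift [-0.00115633 -0.00067063  0.06642251]
```

apply_moves([
  [0.05,-0.001,0,0.03,-0.01],
  [0.05,-0.001,0,0.055,-0.01],
  [0.05,-0.001,0,0.066,-0.01],
  [0.05,-0.001,0,0.066,-0.01],
  [0.03,-0.001,0,0.066,-0.01],
  [0.022,-0.001,0,0.066,-0.01],
  [0.016,-0.001,0,0.066,-0.01],
  [0.006,-0.001,0,0.066,-0.01],
  [0.006,-0.001,0,0.066,-0.01],
  [0.006,-0.001,0,0.066,-0.01],
  [0.006,-0.001,0,0.066,-0.01],
], newtons=50)

```text
t: 12.68
tool_pos: [0.5263, 0.0558, 0.2841]
tool_rot: [-0.682, 3.063, -0.001]
contact_force: [-0.0, -0.0, 5.5]
opening: 0.0154
grip_force: 51.2
```

```bash
python3 - <<'E'
from h import *
M=T(); o=telemetry.get_obs(); print(M.round(4).tolist(),'psi',np.arctan2(M[1,0],M[0,0])%6.283,o['opening'],o['grip_force'],o['contact_force'],o['wrist_torque'])
E
```

```text
[[-0.9055, -0.4244, 0.0036, 0.5263], [-0.4244, 0.9055, -0.0001, 0.0558], [-0.0032, -0.0016, -1.0, 0.2841], [0.0, 0.0, 0.0, 1.0]] psi 3.57969571851784 0.015370908095292275 51.2394118309021 [-1.03012412e-02 -9.02482931e-04  5.54250062e+00] [0.02009765 0.177953   0.02807905]
```

apply_moves([
  [0.006,0,0,0,0.02],
  [0.006,0,0,0,0.06],
  [0.006,0,0,0,0.12],
  [0.006,0,0,0,0.19],
  [0.006,0,0,0,0.26],
  [0.006,0,0,0,0.33],
  [0.006,0,0,0,0.4],
  [0.006,0,0,0,0.47],
  [0.006,0,0,0,0.54],
  [0.006,0,0,0,0.61],
  [0.006,0,0,0,0.67],
  [0.006,0,0,0,0.72],
])

```text
t: 13.68
tool_pos: [0.5262, 0.0563, 0.2841]
tool_rot: [0.444, 3.107, 0.002]
contact_force: [-0.4, 2.7, 6.5]
opening: 0.0153
grip_force: 51.4
```

apply_moves([
  [0.006,0,0,0,0.06],
  [0.006,0,0,0,0.12],
  [0.006,0,0,0,0.18],
  [0.006,0,0,0,0.24],
  [0.006,0,0,0,0.3],
  [0.006,0,0,0,0.35],
  [0.006,0,0,0,0.38],
  [0.006,0,0,0,0.4],
  [0.006,0,0,0,0.4],
  [0.006,0,0,0,0.4],
])

```text
t: 14.52
tool_pos: [0.5263, 0.0564, 0.2841]
tool_rot: [1.049, 2.958, 0.004]
contact_force: [0.3, 4.4, 6.7]
opening: 0.0152
grip_force: 51.3
```

```bash
python3 - <<'E'
from h import *
M=T(); o=telemetry.get_obs(); print(M[:3,3],'psi',np.arctan2(M[1,0],M[0,0])%6.283,o['opening'],o['grip_force'],o['contact_force'],o['t'])
for n in ['wrist','scene','top']:
    p=shot(n)
    c=cloud(p); t=c[(c[:,2]>.13)&(c[:,2]<.142)&(np.hypot(c[:,0]-.441,c[:,1]-.0552)<.03)]
    if len(t): print(n,len(t),t.min(0).round(4),t.max(0).round(4),((t.min(0)+t.max(0))/2).round(4))
    for q in eyes.tip_of('label',p)[:2]: print('label',q,ray(p,q['point'],.075).round(4))
    if n=='wrist':
        W=p; a=p['img']; unwrap(p,(.4407,.0555),.03,'pics/u6.png',np.pi-1.5,np.pi+1.5)
    if n=='scene': b=p['img']; unwrap(p,(.4407,.0555),.03,'pics/u7.png',np.pi-1.5,np.pi+1.5)
u=[cv2.resize(cv2.imread(f'pics/u{i}.png'),(240,200)) for i in (6,7)]
cv2.imwrite('pics/fin.png',np.vstack([np.hstack([cv2.resize(a,(400,300)),cv2.resize(b[150:300,190:390],(400,300))]),np.hstack(u+[np.zeros((200,320,3),'u1')])]))
E
```

```text
[0.52630873 0.05643621 0.2841303 ] psi 2.4601874196270725 0.015223265978276486 51.2652862071991 [0.27131962 4.35152883 6.66273307] 14.5167
wrist 13437 [0.4196 0.0339 0.13  ] [0.4636 0.0782 0.1377] [0.4416 0.056  0.1339]
scene 204 [0.4184 0.0357 0.1305] [0.463  0.0793 0.1411] [0.4407 0.0575 0.1358]
label {'point': [302.7, 255.3], 'confidence': 0.67} [0.4244 0.046  0.075 ]
top 143 [0.439  0.0339 0.1302] [0.4625 0.0766 0.1394] [0.4508 0.0552 0.1348]
```

View pics/fin.png

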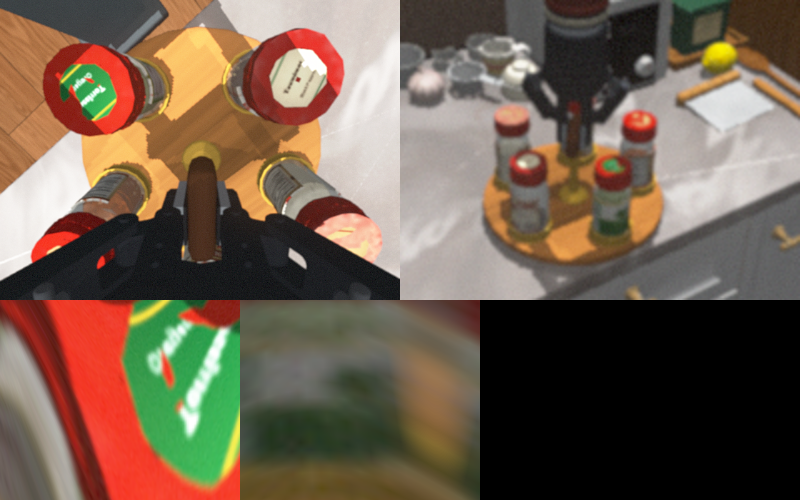

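```bash
python3 - <<'E'
from h import *
p=shot('scene'); unwrap(p,(.4407,.0570),.03,'pics/u8.png',np.pi-2.1,np.pi+1.1)
u=cv2.imread('pics/u8.png').astype(int); a=np.linspace(-2.1,1.1,600)
for h0,h1 in [(.047,.06),(.03,.042),(.065,.075)]:
    r0,r1=int((.085-h1)/.085*340),int((.085-h0)/.085*340); m=u[r0:r1].mean(0)
    print(h0,[(round(a[i],2),m[max(0,i-8):i+8].mean(0).astype(int).tolist()) for i in range(0,600,25)])
E
```

```text
0.047 [(np.float64(-2.1), [67, 82, 92]), (np.float64(-1.97), [70, 82, 89]), (np.float64(-1.83), [73, 82, 84]), (np.float64(-1.7), [76, 83, 82]), (np.float64(-1.57), [78, 85, 80]), (np.float64(-1.43), [77, 85, 79]), (np.float64(-1.3), [82, 92, 85]), (np.float64(-1.17), [92, 100, 96]), (np.float64(-1.03), [100, 106, 105]), (np.float64(-0.9), [104, 107, 107]), (np.float64(-0.76), [106, 108, 109]), (np.float64(-0.63), [107, 110, 110]), (np.float64(-0.5), [104, 108, 107]), (np.float64(-0.36), [92, 99, 96]), (np.float64(-0.23), [77, 88, 82]), (np.float64(-0.1), [62, 79, 71]), (np.float64(0.04), [62, 80, 70]), (np.float64(0.17), [68, 82, 74]), (np.float64(0.3), [72, 84, 77]), (np.float64(0.44), [76, 87, 85]), (np.float64(0.57), [80, 95, 101]), (np.float64(0.7), [83, 102, 117]), (np.float64(0.84), [83, 105, 123]), (np.float64(0.97), [83, 106, 124])]
0.03 [(np.float64(-2.1), [73, 84, 96]), (np.float64(-1.97), [76, 88, 100]), (np.float64(-1.83), [79, 90, 97]), (np.float64(-1.7), [80, 87, 87]), (np.float64(-1.57), [78, 84, 81]), (np.float64(-1.43), [73, 81, 74]), (np.float64(-1.3), [61, 74, 63]
[... 736 characters left out ...]
np.float64(-1.57), [74, 94, 93]), (np.float64(-1.43), [74, 94, 94]), (np.float64(-1.3), [73, 95, 94]), (np.float64(-1.17), [73, 95, 94]), (np.float64(-1.03), [77, 98, 98]), (np.float64(-0.9), [76, 95, 96]), (np.float64(-0.76), [79, 98, 98]), (np.float64(-0.63), [78, 98, 98]), (np.float64(-0.5), [76, 97, 96]), (np.float64(-0.36), [77, 98, 96]), (np.float64(-0.23), [75, 98, 95]), (np.float64(-0.1), [77, 98, 97]), (np.float64(0.04), [85, 101, 102]), (np.float64(0.17), [89, 105, 103]), (np.float64(0.3), [89, 105, 103]), (np.float64(0.44), [87, 103, 105]), (np.float64(0.57), [87, 102, 107]), (np.float64(0.7), [89, 102, 107]), (np.float64(0.84), [88, 102, 107]), (np.float64(0.97), [89, 103, 108])]
```

```bash
python3 -c "
from h import *
print(ctrl.finish_job())"
```

```text
the job is handed in; nothing more can be done
None
```

The herb jar stands upright in its cup at the front of the carousel with its label facing forward (to about 0.2 rad); I handed the job in with the gripper still holding the bar, and no verdict came back.

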